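# Air the ink roller in its case

### The job

The ink roller is lying on top of its closed wooden case. Lift it off and set it down on the free table, open the lid all the way back to its stop, then lay the roller in the case - the roller itself in the rubber bay at the hinge end, the wooden handle towards the front - and leave the lid standing open. Do not drop the ink roller, and leave the jars and the blue tape where they are.

Things in the scene. Friction and masses are not known exactly. Their poses are not given: they have to be found in the camera images.
- case: Wooden case fixed to the table, 214 mm deep (x), 206 mm wide (y), walls 56 mm high and 7 mm thick, floor 6 mm thick. Origin: centre of its underside, on the table. +x points to the hinge end, away from the robot; +y to the left; z up. A 4 mm rubber pad near the front (x -95 to -65 mm) carries the handle's end; the floor is otherwise free outside the bay.
- bay (a point): Point on the case's inner floor in the middle of the roller's bay, 76 mm from the case's middle towards the hinge, 6 mm above the table; axes as the case's. The bay is 48 mm (x) between the far wall and a low sill (10 mm high, 12 mm thick), 116 mm (y) between two rubber cheeks 26 mm high. Fingers have no room beside the roller there.
- rest (a point): Point on the closed lid's top, 66 mm above the table, 37 mm from the case's middle towards the hinge; axes as the case's; it does not move with the lid. Along y through it the brayer lies at the start: two wooden rails (y 15 to 85 mm, 26 mm high, 34 mm apart, each 12 mm thick) on the lid enclose the brayer's handle, so only its roller can be taken there.
- case_lid (a joint): Angle of the case's lid: 0 closed, grows as it opens upward and away from the robot; it meets its stop at 1.65 (about 95 degrees), standing upright at the far rim. The lid is 214 x 206 x 10 mm, 0.3 kg, and its hinge is stiff (about 0.5 N m of friction), so it stays at any angle where it is left; about 3 to 6 N at the handle moves it. Near the stop it can also be pushed from inside.
- lid_hinge (a point): Middle of the lid's hinge line, at the far upper rim of the case, 56 mm above the table, 107 mm from the case's middle. The hinge line runs along the case's y.
- lid_handle (a point): Middle of the lid's steel bar handle: round bar 12 mm thick, 120 mm long, parallel to the hinge (case's y), on posts 55 mm either side of its middle. Lid closed: 97 mm above the table, 31 mm above the lid's top (25 mm clear under the bar), 200 mm from the hinge line towards the robot and 41 mm above it. It moves with the lid; the round bar can turn between the fingers.
- brayer: Ink roller (brayer), 95 x 191 x 32 mm, 0.15 to 0.31 kg, lying flat. Origin: under the middle of its length; +y runs along the wooden handle away from the roller, z up. The handle is 24 mm thick, y -4 to 96 mm; a thin wire neck joins it to the roller. It balances near y = -33 mm. At the start it lies across the lid, handle to the case's left (+y).
- roller_mid (a point): Centre of the brayer's dark roller, 16 mm above its underside, at y = -79 mm of the brayer; axes as the brayer's. The roller is 32 mm thick and 78 mm long along x; its axle is 98 mm long.
- handle_mid (a point): Point on the axis of the brayer's wooden handle at the middle of its 100 mm length, 125 mm from the roller's centre, 16 mm above the brayer's underside; axes as the brayer's. On flat ground the handle's end sinks about 4 mm.
- ink_jar_navy: Ink jar with navy blue lid, 74 mm across, 85 mm high; origin under its centre. Leave it alone.
- ink_jar_black: Ink jar with black lid, 74 mm across, 85 mm high; origin under its centre. Leave it alone.
- ink_jar_tangerine: Ink jar with orange lid, 74 mm across, 85 mm high; origin under its centre. Leave it alone.
- blue_tape: Roll of blue tape lying flat, 105 mm across, 24 mm high; origin under its centre. Leave it alone.

How it is judged:
On the way, in this order (a step that is already met when the one before it is completed fails the run):
1. the ink roller has been lifted off the case and lies released and still on the table, the lid still closed (under 0.15 rad) (height (world z) of roller_mid below 0.024 m and height (world z) of handle_mid below 0.026 m and linear speed of brayer below 0.02 m/s and contact force between brayer and the fingers below 0.1 N and horizontal distance between roller_mid and case above 0.1 m and value of joint case_lid below 0.15 rad), for 0.2 s.
2. the lid has been opened to its stop (over 1.60 rad), the ink roller still lying on the table (value of joint case_lid above 1.6 rad and height (world z) of roller_mid below 0.024 m and height (world z) of handle_mid below 0.026 m), for 0.2 s.
At the end, for the whole second after the job is handed in: Lid at its stop (over 1.60 rad); ink roller still and released in the case: roller centre within 15 mm (front-back) and 20 mm (sideways) of the bay's middle and under 22 mm above the floor; handle towards the front, its middle under 24 mm above the floor (value of joint case_lid above 1.6 rad and x of roller_mid in the frame of bay between -0.015 and 0.015 m and y of roller_mid in the frame of bay between -0.02 and 0.02 m and z of roller_mid in the frame of bay below 0.022 m and x of handle_mid in the frame of bay below -0.08 m and z of handle_mid in the frame of bay below 0.024 m and linear speed of brayer below 0.02 m/s and contact force between each of brayer, case and the fingers below 0.1 N); the robot touches nothing.
It fails at once if the ink roller is dropped or flung (faster than 0.8 m/s while not held) (linear speed of brayer above 0.8 m/s and contact force between brayer and the fingers below 0.1 N).
It fails at once if a jar or the blue tape is moved more than 25 mm (distance of any of ink_jar_navy, ink_jar_black, ink_jar_tangerine, blue_tape from where it was at the start of the episode above 0.025 m).
It also fails if it takes over 72 s, if anything falls off the work surface, if the arm or the gripper's body presses on something with over 40 N, if the wrist force passes 120 N, or if a joint passes its speed limit or range.

### The arm

A 6-joint arm with a two-finger parallel gripper is mounted at the origin on the work surface; the furniture and walls round the work are solid. World frame = base frame: x ahead of the robot, y to its left, z up, the work surface at z = 0. Lengths are in m, angles in rad, forces in N, time in s.
With the tool pointing down it reaches from about 0.35 to 0.85 m from the base axis. Payload 8.1 kg.
Tool frame: the origin (TCP) lies between the finger pads; the fingertips stand 11 mm ahead of it and the grasp point (between the pads) lies 8 mm behind it (tips_ahead is the z of the fingertips in the tool frame, in m); z points along the fingers, y is the line along which they close (so a half turn about z gives the same grasp; the last joint's range is limited). The gripper opens to 93 mm and grips with 3 to 60 N. Pads are 15 mm wide; open, the fingers measure 128 mm over their backs; the gripper's body (75 mm by 188 mm) begins 65 mm behind the grasp point.
Start: joints at [-1.251, 0.13, 1.488, -0, 1.523, -0.085], TCP at [0.236, -0.552, 0.23] pointing down, gripper open.
Joint ranges: [-2.96, 2.96], [-0.89, 2.26], [0.02, 2.5], [-1.34, 4.48], [0, 2.73], [-2.66, 2.66]. Speed limits (rad/s): [2.39, 2.39, 2.79, 3.14, 3.14, 3.14].

### API

Orientations are given as a rotation vector (axis times angle).
In Python, from plant import read_state, read_camera, close_job, tips_ahead gives the robot as it stands. The module is installed in compiled form; this text tells all that it offers.
- The arm moves only by the tool move_arm, never from a script. Its argument "plan" is a list of rows, each a list of 7 numbers: the turn, a rotation vector about the tool's x, y, z in units of 6 degrees (1.0 is 6 degrees), then the shift along the tool's x, y, z in units of 25 mm (1.0 is 25 mm), then the finger opening in mm, from 0 to 93. A call has exactly 10 rows; each row shifts and turns the commanded pose from where the row before left it, along the tool's axes as they then stand; what a row does not reach is not made up. A row lasts 1/10 s, in which the tool goes at most 50 mm and 8.59 degrees, less where a joint would pass 70% of its speed; a pose out of reach is approached as far as the arm can. A call is refused whole if a number of a shift passes 1 or a number of a turn 1, either way. A call with a gripper value outside its range is refused whole. The fingers move at their own pace and stop on an object; "force" is the grip in N (left out, the last holds). Time passes only in rows, so rows that do not move let the fingers close, or fill a call up. It gives the time, the measured TCP pose, the force, the opening and the grip force at its end, in the units of the state.
- read_state(): the state, without advancing time (a new reading comes with each control period).
- read_camera(name): name is "scene" or "top" or "wrist"; returns a dict with "frame" (420x560x3 uint8, red, green, blue), "z_map" (420x560 float32, m along the optical axis (not along the pixel's ray), 0 where there is no reading), "fx", "fy", "cx", "cy" (pixels), "rvec" (rotation vector, rad) and "tvec" (3), from world to camera coordinates, as OpenCV has them. Camera axes: x right, y down, z forward; pixel columns grow to the right and rows downward; lengths in m; the calibration is good to about 2 mm. A picture is of the moment at which its call begins.
- close_job(): hands the job in; it is judged then, once.
The state is a dict: "t": time; "q": joint angles; "dq": joint speeds; "joint_torque": joint torques, N m; "tool_pos": TCP position; "orientation": TCP orientation; "force": force on the tool from outside, world axes, zero at the start; "wrist_torque": the same for the moment, N m; "opening": finger opening in m; "gripper_force": force on a finger pad.
Only numpy, scipy, OpenCV 4.12 (cv2) and the standard library are available. Lean on these libraries where they do the work, as an engineer would, in place of code of your own. Each camera call takes 0.05 s, during which the arm holds its last target. There are 200 camera calls.

## Working session

There is one attempt and no reset: what is moved stays moved. The work goes in short steps, Python scripts to look and compute and a tool call to move; the robot and the scene stay as the last step left them, time stands still between calls to the robot, and variables do not carry over. Pictures are saved under pics/ and viewed, at most 12 in all, crops included, and the job is handed in when it is done.

Besides the shell and the picture viewer there is one more tool, called after "Call:" in YAML: its name, and indented under it one key for each argument. move_arm: Moves the arm, as the interface text tells. Its arguments: {"type":"object","properties":{"plan":{"type":"array","items":{"type":"array","items":{"type":"number"}}},"force":{"type":"number"}},"required":["plan"]}

```bash
mkdir -p pics; cat > h.py <<'E'
import numpy as np, cv2
from plant import read_state, read_camera, close_job, tips_ahead
def cam(name,save=None):
    c=read_camera(name)
    if save: cv2.imwrite('pics/'+save,c['frame'][:,:,::-1])
    R=cv2.Rodrigues(np.array(c['rvec'],float))[0]; t=np.array(c['tvec'],float).ravel()
    z=c['z_map']; v,u=np.mgrid[:420,:560]
    P=np.stack([(u-c['cx'])/c['fx']*z,(v-c['cy'])/c['fy']*z,z],-1)
    W=(P-t)@R; W[z==0]=np.nan
    return c['frame'],W
E
python3 - <<'E'
from h import *
f,W=cam('top','top.png'); np.save('top.npy',W); g,X=cam('scene','scene.png'); np.save('scene.npy',X)
cv2.imwrite('pics/both.png',cv2.resize(np.vstack([f,g])[:,:,::-1],(400,600))) 
print(tips_ahead,read_state())
E
```

```text
0.011 {'t': 0.1, 'q': array([-1.25138996e+00,  1.31121918e-01,  1.48917844e+00, -2.02616550e-06,
        1.52298492e+00, -8.54208966e-02]), 'dq': array([-0.0015584 , -0.00282628, -0.00262442,  0.00010833, -0.00196511,
       -0.00051796]), 'joint_torque': array([ 1.87514983e-03, -5.61342824e+01, -4.93094337e+01,  7.70476414e-02,
        2.90870114e-02, -7.86527903e-05]), 'tool_pos': array([ 0.2361675 , -0.55102453,  0.22866623]), 'orientation': array([-3.07580801e+00, -6.31230032e-01,  3.13336244e-04]), 'force': array([-1.03830585,  0.58002071, -0.27518844]), 'wrist_torque': array([ 0.05603651,  0.06557294, -0.00331842]), 'gripper_force': 0.0, 'opening': 0.0930939397778601}
```

View pics/top.png

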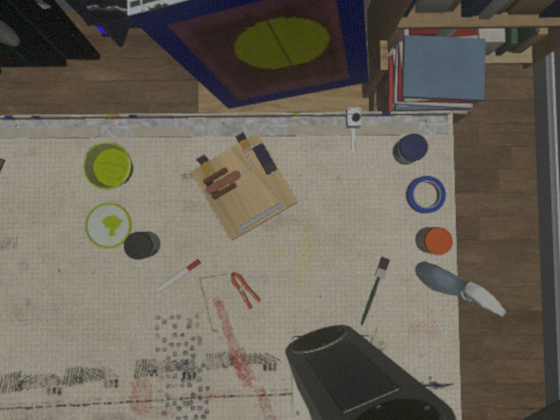

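View pics/scene.png

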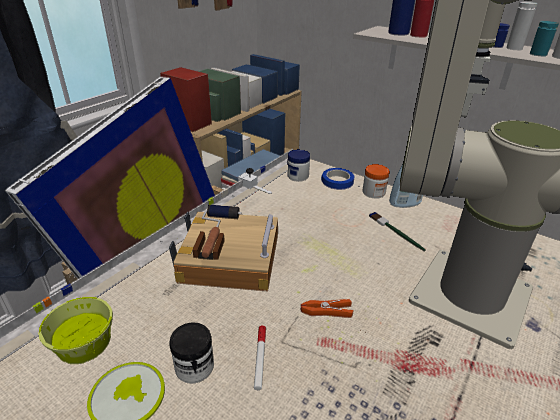

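The top view shows the case yawed at about (245,187) px, with its handle bar at (262,217), roller at (264,158) and brayer handle at (222,184). The free table is in front of and to the right of the case.

```bash
python3 - <<'E'
from h import *
W=np.load('top.npy'); f=cv2.imread('pics/top.png')
def at(u,v): return np.round(np.nanmedian(W[v-1:v+2,u-1:u+2].reshape(-1,3),0),3)
for n,p in dict(lid=(270,190),roller=(264,158),handle=(225,183),bar=(262,217),navy=(412,150),tape=(427,178),org=(438,240),black=(140,245),ul=(190,180),free=(330,190),frame=(290,120),white=(353,140),brush=(380,270),edge=(455,200),spons=(440,280)).items(): print(n,at(*p))
m=np.zeros(W.shape[:2],bool); m[120:245,180:305]=1
Z=W[...,2]
s=m&(Z>.058)&(Z<.074)
r=cv2.minAreaRect(W[s][:,:2].astype(np.float32)*1000); print('lid rect',r,cv2.boxPoints(r))
s=(m&(Z>.085)).astype(np.uint8)
n,l,st,c=cv2.connectedComponentsWithStats(s)
for i in range(1,n):
    if st[i,4]>15:
        r=cv2.minAreaRect(W[l==i][:,:2].astype(np.float32)*1000); print(st[i,:],r,W[l==i].mean(0).round(4),np.nanmax(W[l==i][:,2]))
E
```

```text
lid [0.509 0.163 0.067]
roller [0.589 0.177 0.099]
handle [0.526 0.279 0.09 ]
bar [0.437 0.183 0.103]
navy [ 0.609 -0.211  0.084]
tape [ 0.541 -0.271  0.024]
org [ 0.373 -0.273  0.084]
black [0.367 0.501 0.085]
ul [0.545 0.391 0.001]
free [ 0.513 -0.005  0.   ]
frame [0.713 0.106 0.005]
white [ 0.652 -0.071  0.01 ]
brush [ 0.288 -0.138  0.012]
edge [ 0.484 -0.358 -0.003]
spons [ 0.277 -0.255  0.135]
lid rect ((524.9448852539062, 236.14566040039062), (228.1806640625, 206.21627807617188), 29.860551834106445) [[374.66464 268.7606 ]
 [477.33783  89.92166]
 [675.2251  203.53073]
 [572.55194 382.36966]]
[251 144  26  31 366] ((588.8447265625, 175.80465698242188), (93.92819213867188, 31.663639068603516), 30.340776443481445) [0.5881 0.1759 0.0952] 0.10530076621738352
[203 168  25  16 131] ((545.799560546875, 305.52099609375), (13.255847930908203, 69.83918762207031), 30.13762855529785) [0.5456 0.3049 0.0919] 0.0960918152738245
[206 171  35  28 409] ((521.645751953125, 280.55780029296875), (37.175167083740234, 96.84193420410156), 30.192312240600586) [0.5216 0.2829 0.0913] 0.09792730855695604
[240 203  42  27 218] ((438.21173095703125, 186.3575439453125), (11.956073760986328, 119.38373565673828), 29.975549697875977) [0.4381 0.1862 0.1021] 0.10776929475284386
```

Case centre comes out at about (0.5186, 0.2327) with yaw 30.1°, and the roller centre at (0.588, 0.176). I'm moving above the roller.

Call:
move_arm:
  plan:
    - [0, 0, -0.575, 0, 0, 0, 93]
    - [0, 0, -0.575, 0, 0, 0, 93]
    - [0, 0, 0, 1, -0.67, 0, 93]
    - [0, 0, 0, 1, -0.67, 0, 93]
    - [0, 0, 0, 1, -0.67, 0, 93]
    - [0, 0, 0, 1, -0.67, 0, 93]
    - [0, 0, 0, 1, -0.67, 0, 93]
    - [0, 0, 0, 1, -0.67, 0, 93]
    - [0, 0, 0, 1, -0.67, 0, 93]
    - [0, 0, 0, 1, -0.67, 0, 93]

```text
t: 1.1
tool_pos: [0.3424, -0.3339, 0.2292]
orientation: [-3.033, -0.815, 0.0]
force: [0.5, 0.1, 0.5]
opening: 0.0927
gripper_force: 0.0
```

Call:
move_arm:
  plan:
    - [0, 0, 0, 1, -0.67, 0, 93]
    - [0, 0, 0, 1, -0.67, 0, 93]
    - [0, 0, 0, 1, -0.67, 0, 93]
    - [0, 0, 0, 1, -0.67, 0, 93]
    - [0, 0, 0, 1, -0.67, 0, 93]
    - [0, 0, 0, 1, -0.67, 0, 93]
    - [0, 0, 0, 1, -0.67, 0, 93]
    - [0, 0, 0, 1, -0.67, 0, 93]
    - [0, 0, 0, 1, -0.67, 0, 93]
    - [0, 0, 0, 1, -0.67, 0, 93]

```text
t: 2.1
tool_pos: [0.4746, -0.0637, 0.2293]
orientation: [-3.034, -0.816, 0.001]
force: [-0.6, -0.0, 0.9]
opening: 0.093
gripper_force: 0.0
```

Call:
move_arm:
  plan:
    - [0, 0, 0, 1, -0.67, 0, 93]
    - [0, 0, 0, 1, -0.67, 0, 93]
    - [0, 0, 0, 1, -0.67, 0, 93]
    - [0, 0, 0, 1, -0.67, 0, 93]
    - [0, 0, 0, 1, -0.67, 0, 93]
    - [0, 0, 0, 1, -0.67, 0, 93]
    - [0, 0, 0, 1, -0.67, 0, 93]
    - [0, 0, 0, 0.8, -0.67, 0, 93]
    - [0, 0, 0, 0.8, -0.67, 0, 93]
    - [0, 0, 0, 0, 0, 0, 93]

```text
t: 3.1
tool_pos: [0.5849, 0.1759, 0.2287]
orientation: [-3.032, -0.819, 0.002]
force: [-0.4, 0.1, 0.4]
opening: 0.0928
gripper_force: 0.0
```

```bash
cat >> h.py <<'E'
def pose():
    s=read_state(); R=cv2.Rodrigues(s['orientation'])[0]; return s['tool_pos'],R
def deltas(target):
    "shift to target in tool units of 25 mm"
    p,R=pose(); return (R.T@(np.array(target)-p)/.025).round(2)
E
python3 - <<'E'
from h import *
f,W=cam('wrist','w1.png'); np.save('w1.npy',W)
p,R=pose(); print(p,R.round(3)); print(deltas([.588,.176,.1]))
s=(W[...,2]>.079)&(W[...,2]<.12)
n,l,st,c=cv2.connectedComponentsWithStats(s.astype(np.uint8))
for i in range(1,n):
    if st[i,4]>100:
        r=cv2.minAreaRect(W[l==i][:,:2].astype(np.float32)*1000); print(st[i,:],r,W[l==i].mean(0).round(4))
E
```

```text
[0.58458428 0.17433839 0.22871874] [[ 0.864  0.503 -0.001]
 [ 0.503 -0.864 -0.   ]
 [-0.001 -0.    -1.   ]]
[0.16 0.01 5.15]
[ 97  87  31   6 174] ((595.9053344726562, 346.09063720703125), (4.281974792480469, 26.734947204589844), 30.170522689819336) [0.5959 0.346  0.0804]
[235  88  30   6 167] ((655.2356567382812, 242.57180786132812), (4.291235446929932, 25.34188461303711), 30.37129020690918) [0.6554 0.2422 0.0805]
[  89  140  207  100 5997] ((569.7252197265625, 247.33401489257812), (92.2773666381836, 193.11239624023438), 15.966492652893066) [0.5685 0.2246 0.09  ]
[  88  155   82   15 1180] ((547.0311889648438, 306.3794860839844), (12.207749366760254, 69.40814208984375), 29.996713638305664) [0.5482 0.3055 0.0892]
[  95  203   79   16 1103] ((507.1863708496094, 283.1799011230469), (12.8009672164917, 69.69890594482422), 29.76738739013672) [0.5093 0.2825 0.0889]
```

View pics/w1.png

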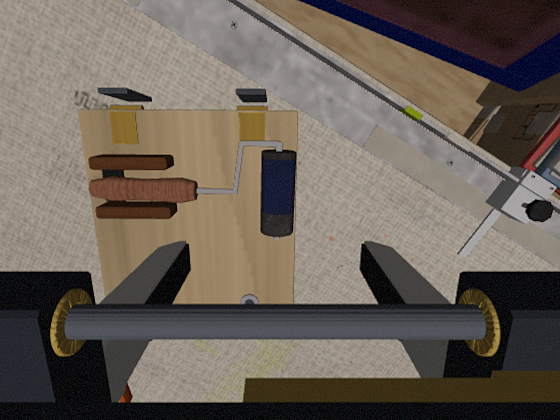

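The wrist view shows the roller at about (278,193) px and the handle at (145,190) between its rails. The wire neck bends around the hinge side of the roller, from (237,190) up to (240,143) and across to (278,148). I'll grip the roller about 16 mm to the front of its middle so the fingers clear the wire.

```bash
python3 - <<'E'
from h import *
W=np.load('w1.npy')
B=W[148:240,255:302]; P=B[B[...,2]>.085][:,:2].astype(np.float32)*1000
r=cv2.minAreaRect(P); print(r)
c=np.array([np.cos(np.radians(30.1)),np.sin(np.radians(30.1))])
rc=np.array(r[0])/1000
print(rc, deltas([*(rc-.016*c),.081]))
print(W[165,240],W[190,210],W[143,260])
# surroundings at the back
X=np.load('top.npy'); 
O=np.array([.5186,.2327]); d=X[...,:2]-O; lx=d@c; ly=d@np.array([-c[1],c[0]])
for a in np.arange(.1,.36,.03):
  m=(lx>a)&(lx<a+.03)&(abs(ly)<.13); print(round(a,2), np.nanmax(X[m][:,2]).round(3) if m.any() else None, end='; ')
E
```

```text
((586.8955078125, 174.9346466064453), (84.6527328491211, 30.953920364379883), 28.711713790893555)
[0.58689551 0.17493465] [-0.54  0.03  5.91]
[0.59451355 0.21860674 0.08187487] [0.56025396 0.23152899 0.08325971] [0.62106353 0.21256355 0.08286664]
0.1 0.087; 0.13 0.017; 0.16 0.03; 0.19 0.03; 0.22 0.031; 0.25 0.029; 0.28 0.03; 0.31 0.027; 0.34 -0.309;
```

Call:
move_arm:
  plan:
    - [0, 0, 0, -0.27, 0.01, 0, 62]
    - [0, 0, 0, -0.27, 0.02, 0.5, 62]
    - [0, 0, 0, 0, 0, 1, 62]
    - [0, 0, 0, 0, 0, 1, 62]
    - [0, 0, 0, 0, 0, 0.8, 62]
    - [0, 0, 0, 0, 0, 0.7, 62]
    - [0, 0, 0, 0, 0, 0.7, 62]
    - [0, 0, 0, 0, 0, 0.5, 62]
    - [0, 0, 0, 0, 0, 0.4, 62]
    - [0, 0, 0, 0, 0, 0.3, 62]

```text
t: 4.15
tool_pos: [0.5734, 0.1652, 0.0817]
orientation: [3.034, 0.815, -0.0]
force: [0.0, -0.8, 0.2]
opening: 0.0617
gripper_force: 0.0
```

Call:
move_arm:
  plan:
    - [0, 0, 0, 0, 0, 0, 62]
    - [0, 0, 0, 0, 0, 0, 15]
    - [0, 0, 0, 0, 0, 0, 15]
    - [0, 0, 0, 0, 0, 0, 15]
    - [0, 0, 0, 0, 0, 0, 15]
    - [0, 0, 0, 0, 0, 0, 15]
    - [0, 0, 0, 0, 0, 0, 15]
    - [0, 0, 0, 0, 0, 0, 15]
    - [0, 0, 0, 0, 0, 0, 15]
    - [0, 0, 0, 0, 0, 0, 15]
  force: 45

```text
t: 5.15
tool_pos: [0.5739, 0.166, 0.0826]
orientation: [-3.034, -0.816, -0.001]
force: [-0.6, 1.8, 5.3]
opening: 0.0309
gripper_force: 45.0
```

```bash
python3 - <<'E'
from h import *
f,W=cam('wrist','w2.png'); p,R=pose();print(p,R.round(3))
E
```

```text
[0.57388622 0.16598438 0.08256937] [[ 0.865  0.501  0.001]
 [ 0.501 -0.865  0.   ]
 [ 0.001  0.    -1.   ]]
```

View pics/w2.png

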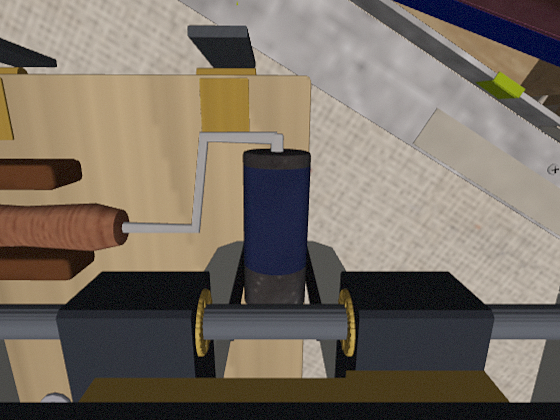

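Grip holds at 45 N on the roller, with the pads clear of the wire. Lifting gently and checking.

Call:
move_arm:
  plan:
    - [0, 0, 0, 0, 0, -0.1, 15]
    - [0, 0, 0, 0, 0, -0.2, 15]
    - [0, 0, 0, 0, 0, -0.3, 15]
    - [0, 0, 0, 0, 0, -0.4, 15]
    - [0, 0, 0, 0, 0, -0.5, 15]
    - [0, 0, 0, 0, 0, -0.5, 15]
    - [0, 0, 0, 0, 0, -0.5, 15]
    - [0, 0, 0, 0, 0, -0.5, 15]
    - [0, 0, 0, 0, 0, -0.4, 15]
    - [0, 0, 0, 0, 0, -0.2, 15]

```text
t: 6.2
tool_pos: [0.5743, 0.166, 0.1739]
orientation: [3.034, 0.816, 0.003]
force: [0.2, 0.3, -2.0]
opening: 0.031
gripper_force: 45.0
```

```bash
python3 - <<'E'
from h import *
f,W=cam('wrist','w3.png'); p,R=pose();print(p,R.round(3)); np.save('w3.npy',W)
g,X=cam('top'); h,_=cam('scene','s3.png'); np.save('t3.npy',X)
s=read_state(); print(s['force'],s['wrist_torque'],s['opening'])
cv2.imwrite('pics/c3.png',np.hstack([f[:,:400],cv2.resize(h[150:350,120:320],(400,420))])[:,:,::-1])
E
```

```text
[0.57442601 0.16595791 0.17418559] [[ 0.865  0.501  0.002]
 [ 0.501 -0.865  0.   ]
 [ 0.002  0.001 -1.   ]]
[-0.39616448  0.34559458 -2.43164786] [-0.09938562  0.00607599  0.00618723] 0.03150047163242282
```

View pics/c3.png

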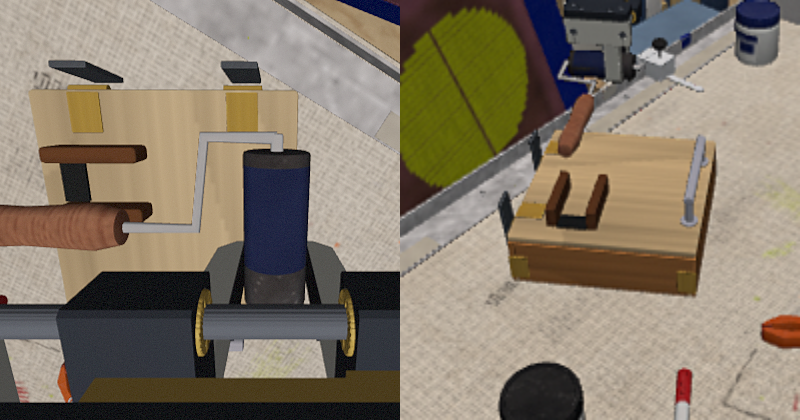

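Roller, wire and handle came off the lid together and hang level. Load is about 2.4 N and the lid is still closed. Carrying it to the free table on the right and turning it a quarter turn.

Call:
move_arm:
  plan:
    - [0, 0, 0, -0.3, 0.3, 0, 15]
    - [0, 0, 0, -0.6, 0.6, 0, 15]
    - [0, 0, 0, -0.85, 0.85, 0, 15]
    - [0, 0, 0, -0.95, 0.95, 0, 15]
    - [0, 0, 0, -0.95, 0.95, 0, 15]
    - [0, 0, 0, -0.95, 0.9, 0, 15]
    - [0, 0, 0, -0.95, 0.9, 0, 15]
    - [0, 0, 0, -0.8, 0.8, 0, 15]
    - [0, 0, 0, -0.5, 0.5, 0, 15]
    - [0, 0, 0, -0.25, 0.23, 0, 15]

```text
t: 7.35
tool_pos: [0.5063, -0.0761, 0.1714]
orientation: [-3.035, -0.812, 0.002]
force: [0.4, 0.6, -1.8]
opening: 0.0309
gripper_force: 45.0
```

Call:
move_arm:
  plan:
    - [0, 0, -0.4, 0, 0, 0, 15]
    - [0, 0, -0.8, 0, 0, 0, 15]
    - [0, 0, -1, 0, 0, 0, 15]
    - [0, 0, -1, 0, 0, 0, 15]
    - [0, 0, -1, 0, 0, 0, 15]
    - [0, 0, -1, 0, 0, 0, 15]
    - [0, 0, -1, 0, 0, 0, 15]
    - [0, 0, -1, 0, 0, 0, 15]
    - [0, 0, -1, 0, 0, 0, 15]
    - [0, 0, -1, 0, 0, 0, 15]

```text
t: 8.35
tool_pos: [0.5072, -0.0738, 0.1716]
orientation: [-2.305, -2.133, 0.0]
force: [0.3, -0.1, -2.7]
opening: 0.031
gripper_force: 45.0
```

Call:
move_arm:
  plan:
    - [0, 0, -1, 0, 0, 0.2, 15]
    - [0, 0, -1, 0, 0, 0.3, 15]
    - [0, 0, -1, 0, 0, 0.5, 15]
    - [0, 0, -1, 0, 0, 0.6, 15]
    - [0, 0, -1, 0, 0, 0.6, 15]
    - [0, 0, -0.6, 0, 0, 0.6, 15]
    - [0, 0, -0.2, 0, 0, 0.5, 15]
    - [0, 0, 0, 0, 0, 0.4, 15]
    - [0, 0, 0, 0, 0, 0.2, 15]
    - [0, 0, 0, 0, 0, 0, 15]

```text
t: 9.35
tool_pos: [0.5071, -0.074, 0.0739]
orientation: [-1.569, -2.72, 0.0]
force: [-0.0, 1.0, -1.6]
opening: 0.0309
gripper_force: 45.0
```

```bash
cat >> h.py <<'E'
def woodpts(f,W,zmin=.008,box=(.25,.6,-.3,.05)):
    hsv=cv2.cvtColor(f,cv2.COLOR_RGB2HSV); m=(hsv[...,0]<15)&(hsv[...,1]>70)&(W[...,2]>zmin)&(W[...,2]<.2)&(W[...,0]>box[0])&(W[...,0]<box[1])&(W[...,1]>box[2])&(W[...,1]<box[3])
    n,l,st,c=cv2.connectedComponentsWithStats(m.astype(np.uint8)); i=1+st[1:,4].argmax(); return W[l==i],st[i]
E
python3 - <<'E'
from h import *
p,R=pose(); print(p,R.round(3))
for n in('wrist','top'):
    f,W=cam(n); np.save('m_%s.npy'%n,W); Image=cv2.imwrite('pics/m_%s.png'%n,f[:,:,::-1])
    P,st=woodpts(f,W); q=(P-p)@R; print(n,st,P.mean(0).round(4),P[:,2].max())
    o=q[:,1]; A=np.c_[o,np.ones(len(o))]; print('along y',o.min(),o.max(),'slope z',np.linalg.lstsq(A,-q[:,2],rcond=None)[0])
E
```

```text
[ 0.50705305 -0.07400904  0.07389338] [[-0.501  0.866 -0.001]
 [ 0.866  0.501  0.   ]
 [ 0.001 -0.001 -1.   ]]
wrist [   0  204  130   46 5212] [ 0.4072 -0.1046  0.079 ] 0.08422299439905162
along y -0.1358945057416478 -0.07510278869990684 slope z [-0.0193169   0.00298755]
top [374 226  15  26 170] [ 0.376  -0.1244  0.0828] 0.18188986291507375
along y -0.17136238233019024 -0.09046777569474307 slope z [0.10827517 0.02375394]
```

The handle is level and the roller's underside is at about z 0.057. Lowering to the table, then releasing.

Call:
move_arm:
  plan:
    - [0, 0, 0, 0, 0, 0.3, 15]
    - [0, 0, 0, 0, 0, 0.5, 15]
    - [0, 0, 0, 0, 0, 0.5, 15]
    - [0, 0, 0, 0, 0, 0.4, 15]
    - [0, 0, 0, 0, 0, 0.2, 15]
    - [0, 0, 0, 0, 0, 0.1, 15]
    - [0, 0, 0, 0, 0, 0.1, 15]
    - [0, 0, 0, 0, 0, 0.06, 15]
    - [0, 0, 0, 0, 0, 0.06, 15]
    - [0, 0, 0, 0, 0, 0, 15]

```text
t: 10.45
tool_pos: [0.5077, -0.0742, 0.0192]
orientation: [1.568, 2.722, 0.0]
force: [0.2, -0.8, -1.7]
opening: 0.0312
gripper_force: 45.0
```

Call:
move_arm:
  plan:
    - [0, 0, 0, 0, 0, 0.04, 15]
    - [0, 0, 0, 0, 0, 0.04, 15]
    - [0, 0, 0, 0, 0, 0.04, 15]
    - [0, 0, 0, 0, 0, 0, 15]
    - [0, 0, 0, 0, 0, 0, 15]
    - [0, 0, 0, 0, 0, 0, 36]
    - [0, 0, 0, 0, 0, 0, 45]
    - [0, 0, 0, 0, 0, 0, 62]
    - [0, 0, 0, 0, 0, 0, 62]
    - [0, 0, 0, 0, 0, 0, 62]

```text
t: 11.45
tool_pos: [0.5075, -0.0741, 0.016]
orientation: [-1.569, -2.722, -0.0]
force: [-0.2, -1.3, 0.7]
opening: 0.0606
gripper_force: 0.0
```

```bash
python3 - <<'E'
from h import *
p,R=pose(); print(p)
f,W=cam('wrist','w4.png'); np.save('w4.npy',W)
P,st=woodpts(f,W); print(st,P.mean(0).round(4),P[:,2].max())
E
```

```text
[ 0.50748177 -0.07413889  0.01603453]
[   0  204  128   46 5157] [ 0.4071 -0.1057  0.0195] 0.024752884877838745
```

View pics/w4.png

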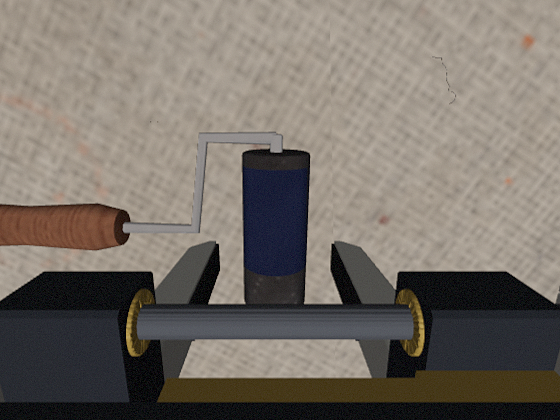

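It lies released on the table. Rising and moving to the lid handle.

Call:
move_arm:
  plan:
    - [0, 0, 0, 0, 0, -0.4, 62]
    - [0, 0, 0, 0, 0, -0.8, 62]
    - [0, 0, 0, 0, 0, -1, 62]
    - [0, 0, 0, 0, 0, -1, 62]
    - [0, 0, 0, 0.2, 0, -1, 62]
    - [0, 0, 0, 0.8, 0.2, -1, 62]
    - [0, 0, 0, 1, 0.3, -1, 62]
    - [0, 0, 0, 1, 0.3, 0, 62]
    - [0, 0, 0, 1, 0.3, 0, 62]
    - [0, 0, 0, 1, 0.3, 0, 62]

```text
t: 12.5
tool_pos: [0.4751, 0.0525, 0.1724]
orientation: [1.568, 2.721, 0.001]
force: [0.0, -0.5, -0.1]
opening: 0.0619
gripper_force: 0.0
```

Call:
move_arm:
  plan:
    - [0, 0, 0, 1, 0.3, 0, 50]
    - [0, 0, 0, 1, 0.3, 0, 50]
    - [0, 0, 0, 1, 0.3, 0, 50]
    - [0, 0, 0, 1, 0.3, 0, 50]
    - [0, 0, 0, 1, 0.3, 0, 50]
    - [0, 0, 0, 0.4, 0.2, 0, 50]
    - [0, 0, 0, 0, 0, 0, 50]
    - [0, 0, 0, 0, 0, 0, 50]
    - [0, 0, 0, 0, 0, 0, 50]
    - [0, 0, 0, 0, 0, 0, 50]

```text
t: 13.5
tool_pos: [0.4445, 0.1887, 0.1712]
orientation: [1.57, 2.721, -0.0]
force: [-0.0, 0.3, 0.5]
opening: 0.05
gripper_force: 0.0
```

```bash
python3 - <<'E'
from h import *
p,R=pose(); print(p,R.round(3))
f,W=cam('wrist'); g,T=cam('top')
for W in (W,T):
  m=(W[...,2]>.088)&(W[...,2]<.112)&(np.hypot(W[...,0]-.438,W[...,1]-.186)<.08)
  if m.sum()>10: print(m.sum(),cv2.minAreaRect(W[m][:,:2].astype(np.float32)*1000),W[m].max(0))
print(deltas([.438,.186,.089]))
c,s=np.cos(np.radians(30.1)),np.sin(np.radians(30.1))
m=(abs(T[...,0]-.45)<.12)&(abs(T[...,1]+.09)<.1)&(T[...,2]>.008)&(T[...,2]<.05)
print(cv2.minAreaRect(T[m][:,:2].astype(np.float32)*1000))
E
```

```text
[0.4444965  0.18873062 0.17115175] [[-0.5    0.866 -0.   ]
 [ 0.866  0.5   -0.   ]
 [-0.    -0.    -1.   ]]
2651 ((438.1920166015625, 186.85177612304688), (11.84375286102295, 119.98110961914062), 29.99660301208496) [0.47227429 0.24084467 0.10331406]
[ 0.03 -0.28  3.29]
((428.2761535644531, -96.61186218261719), (188.86375427246094, 94.42142486572266), 29.196523666381836)
```

Call:
move_arm:
  plan:
    - [0, 0, 0, 0, -0.13, 0.3, 50]
    - [0, 0, 0, 0, -0.13, 0.6, 50]
    - [0, 0, 0, 0, 0, 0.7, 50]
    - [0, 0, 0, 0, 0, 0.7, 50]
    - [0, 0, 0, 0, 0, 0.5, 50]
    - [0, 0, 0, 0, 0, 0.3, 50]
    - [0, 0, 0, 0, 0, 0.18, 50]
    - [0, 0, 0, 0, 0, 0, 50]
    - [0, 0, 0, 0, 0, 0, 30]
    - [0, 0, 0, 0, 0, 0, 5]
  force: 20

```text
t: 14.6
tool_pos: [0.4392, 0.1866, 0.0899]
orientation: [1.568, 2.721, 0.002]
force: [0.3, 0.5, 0.4]
opening: 0.0388
gripper_force: 0.0
```

Call:
move_arm:
  plan:
    - [0, 0, 0, 0, 0, 0, 5]
    - [0, 0, 0, 0, 0, 0, 5]
    - [0, 0, 0, 0, 0, 0, 5]
    - [0, 0, 0, 0, 0, 0, 5]
    - [0, 0, 0, 0, 0, 0, 5]
    - [0, 0, 0, 0, 0, -0.1, 5]
    - [0, 0, 0, 0, 0, -0.2, 5]
    - [0, 0, 0, 0, 0.05, -0.3, 5]
    - [0, 0, 0, 0, 0.1, -0.4, 5]
    - [0, 0, 0, 0, 0.1, -0.4, 5]

```text
t: 15.6
tool_pos: [0.4492, 0.1923, 0.126]
orientation: [1.565, 2.716, 0.018]
force: [33.5, 19.5, -22.0]
opening: 0.0114
gripper_force: 20.0
```

```bash
cat > arc.py <<'E'
from h import *
p,R=pose(); s=read_state(); print(p,s['force'].round(1),s['opening'])
ex=np.array([.8660,.5]); H=np.array([.4382,.1869])+.2*ex
gx=(p[:2]-H)@ex; gz=p[2]+.008-.056
print('phi',np.degrees(np.arctan2(gz,-gx)-np.arctan2(41,200)),'r',np.hypot(gx,gz))
for d in range(0,100,5):
    a=np.radians(d); print(d,[round(v,3) for v in (-200*np.cos(a)+41*np.sin(a),200*np.sin(a)+41*np.cos(a))],end=' ')
E
python3 arc.py
```

```text
[0.44915891 0.19234636 0.12597485] [ 33.5  19.5 -22. ] 0.011367965862112946
phi 10.965594755611221 r 0.20332365413629322
0 [np.float64(-200.0), np.float64(41.0)] 5 [np.float64(-195.666), np.float64(58.275)] 10 [np.float64(-189.842), np.float64(75.107)] 15 [np.float64(-182.574), np.float64(91.367)] 20 [np.float64(-173.916), np.float64(106.931)] 25 [np.float64(-163.934), np.float64(121.682)] 30 [np.float64(-152.705), np.float64(135.507)] 35 [np.float64(-140.314), np.float64(148.301)] 40 [np.float64(-126.855), np.float64(159.965)] 45 [np.float64(-112.43), np.float64(170.413)] 50 [np.float64(-97.15), np.float64(179.563)] 55 [np.float64(-81.13), np.float64(187.347)] 60 [np.float64(-64.493), np.float64(193.705)] 65 [np.float64(-47.365), np.float64(198.589)] 70 [np.float64(-29.877), np.float64(201.961)] 75 [np.float64(-12.161), np.float64(203.797)] 80 [np.float64(5.647), np.float64(204.081)] 85 [np.float64(23.413), np.float64(202.812)] 90 [np.float64(41.0), np.float64(200.0)] 95 [np.float64(58.275), np.float64(195.666)]
```

Call:
move_arm:
  plan:
    - [0, 0, 0, 0, 0.22, -0.29, 5]
    - [0, 0, 0, 0, 0.22, -0.29, 5]
    - [0, 0, 0, 0, 0.17, -0.31, 5]
    - [0, 0, 0, 0, 0.18, -0.31, 5]
    - [0, 0, 0, 0, 0.2, -0.3, 5]
    - [0, 0, 0, 0, 0.2, -0.29, 5]
    - [0, 0, 0, 0, 0.22, -0.28, 5]
    - [0, 0, 0, 0, 0.23, -0.27, 5]
    - [0, 0, 0, 0, 0.25, -0.26, 5]
    - [0, 0, 0, 0, 0.25, -0.25, 5]

```text
t: 16.6
tool_pos: [0.4898, 0.2158, 0.1961]
orientation: [-1.568, -2.721, 0.004]
force: [-5.3, -6.9, 1.6]
opening: 0.0112
gripper_force: 20.0
```

```bash
python3 arc.py | head -2; python3 -c "
from h import *
print(pose()[1].round(3))"
```

```text
[0.48979008 0.21580729 0.19612857] [-5.3 -6.9  1.6] 0.011201189696562681
phi 34.855548281078136 r 0.20441078098485124
[[-0.501  0.865 -0.002]
 [ 0.865  0.501 -0.002]
 [-0.    -0.003 -1.   ]]
```

Tracking well, with the lid at about 35°. Continuing to about 62°.

Call:
move_arm:
  plan:
    - [0, 0, 0, 0, 0.27, -0.24, 5]
    - [0, 0, 0, 0, 0.27, -0.23, 5]
    - [0, 0, 0, 0, 0.29, -0.22, 5]
    - [0, 0, 0, 0, 0.29, -0.2, 5]
    - [0, 0, 0, 0, 0.3, -0.19, 5]
    - [0, 0, 0, 0, 0.31, -0.18, 5]
    - [0, 0, 0, 0, 0.32, -0.16, 5]
    - [0, 0, 0, 0, 0.32, -0.15, 5]
    - [0, 0, 0, 0, 0.33, -0.13, 5]
    - [0, 0, 0, 0, 0.34, -0.12, 5]

```text
t: 17.6
tool_pos: [0.5566, 0.2542, 0.2434]
orientation: [1.568, 2.721, 0.0]
force: [-4.0, -4.9, 6.5]
opening: 0.0112
gripper_force: 20.0
```

```bash
python3 arc.py | head -2
```

```text
[0.55661927 0.25418421 0.24337492] [-4.  -4.9  6.5] 0.011209994981677046
phi 60.33086723157204 r 0.205527479144231
```

Call:
move_arm:
  plan:
    - [0, 0, 0, 0, 0.34, -0.11, 5]
    - [0, 0, 0, 0, 0.34, -0.09, 5]
    - [0, 0, 0, 0, 0.35, -0.07, 5]
    - [0, 0, 0, 0, 0.35, -0.06, 5]
    - [0, 0, 0, 0, 0.35, -0.04, 5]
    - [0, 0, 0, 0, 0.36, -0.03, 5]
    - [0, 0, 0, 0, 0.36, -0.01, 5]
    - [0, 0, 0, 0, 0.35, 0, 5]
    - [0, 0, 0, 0, 0.35, 0.02, 5]
    - [0, 0, 0, 0, 0.35, 0.03, 5]

```text
t: 18.6
tool_pos: [0.6328, 0.2982, 0.2515]
orientation: [1.569, 2.72, 0.001]
force: [-0.5, -5.4, 4.5]
opening: 0.011
gripper_force: 20.0
```

```bash
python3 arc.py | head -2
```

```text
[0.63275414 0.29816985 0.25151631] [-0.5 -5.4  4.5] 0.011036829110027497
phi 85.17594210776112 r 0.20494152394114817
```

Call:
move_arm:
  plan:
    - [0, 0, 0, 0, 0.3, 0.04, 5]
    - [0, 0, 0, 0, 0.3, 0.05, 5]
    - [0, 0, 0, 0, 0.25, 0.06, 5]
    - [0, 0, 0, 0, 0.2, 0.05, 5]
    - [0, 0, 0, 0, 0.15, 0.04, 5]
    - [0, 0, 0, 0, 0.1, 0.03, 5]
    - [0, 0, 0, 0, 0.06, 0.02, 5]
    - [0, 0, 0, 0, 0, 0, 5]
    - [0, 0, 0, 0, 0, 0, 5]
    - [0, 0, 0, 0, 0, 0, 5]

```text
t: 19.6
tool_pos: [0.6619, 0.3149, 0.2438]
orientation: [1.569, 2.72, 0.001]
force: [-1.1, -5.5, 3.9]
opening: 0.0114
gripper_force: 20.0
```

```bash
python3 arc.py | head -2
```

```text
[0.6618734  0.31489466 0.24379016] [-1.1 -5.5  3.9] 0.011353156939762554
phi 94.83725471130975 r 0.2041174089458378
```

Call:
move_arm:
  plan:
    - [0, 0, 0, 0, 0.05, 0.01, 5]
    - [0, 0, 0, 0, 0.05, 0.01, 5]
    - [0, 0, 0, 0, 0.05, 0.01, 5]
    - [0, 0, 0, 0, 0.05, 0.01, 5]
    - [0, 0, 0, 0, 0, 0, 5]
    - [0, 0, 0, 0, 0, 0, 5]
    - [0, 0, 0, 0, 0, 0, 5]
    - [0, 0, 0, 0, 0, 0, 5]
    - [0, 0, 0, 0, 0, 0, 5]
    - [0, 0, 0, 0, 0, 0, 5]

```text
t: 20.6
tool_pos: [0.6621, 0.3151, 0.2436]
orientation: [-1.568, -2.718, 0.013]
force: [-26.1, -20.0, 16.7]
opening: 0.0117
gripper_force: 20.0
```

```bash
python3 arc.py | head -2
```

```text
[0.66214362 0.31508452 0.2436257 ] [-26.1 -20.   16.7] 0.01170757497317743
phi 94.9389038881021 r 0.204052978465512
```

The lid is against its stop, with a 32 N reaction. Opening the fingers slightly and backing out upward.

Call:
move_arm:
  plan:
    - [0, 0, 0, 0, -0.04, 0, 22]
    - [0, 0, 0, 0, 0, 0, 22]
    - [0, 0, 0, 0, 0, 0, 22]
    - [0, 0, 0, 0, 0, 0, 22]
    - [0, 0, 0, 0, 0, -0.1, 22]
    - [0, 0, 0, 0, 0, -0.3, 22]
    - [0, 0, 0, 0, 0, -0.5, 22]
    - [0, 0, 0, 0, 0, -0.7, 22]
    - [0, 0, 0, 0, 0, -0.7, 22]
    - [0, 0, 0, 0, 0, -0.7, 22]

```text
t: 21.6
tool_pos: [0.6648, 0.3175, 0.319]
orientation: [1.568, 2.721, 0.002]
force: [0.2, 0.7, -0.3]
opening: 0.0218
gripper_force: 0.0
```

```bash
cat > lid.py <<'E'
from h import *
ex=np.array([.8660,.5]); H=np.array([.4382,.1869])+.2*ex; ey=np.array([-.5,.866])
f,W=cam('scene','lid.png'); d=W[...,:2]-H; lx=d@ex; ly=d@ey; z=W[...,2]-.056
m=(abs(ly)<.095)&(z>.03)&(z<.19)&(abs(lx)<.08)
k=np.polyfit(z[m],lx[m],1); r=np.abs(lx[m]-np.polyval(k,z[m]))<.006
k=np.polyfit(z[m][r],lx[m][r],1); print('lid deg',90+np.degrees(np.arctan(k[0])),k,m.sum(),r.sum())
E
python3 lid.py; python3 - <<'E'
from h import *
print(pose()[0],read_state()['force'])
E
```

```text
lid deg 94.55491232887161 [7.96661171e-02 8.98806964e-05] 2241 2129
[0.66556123 0.31777002 0.32306292] [-0.94651851  0.04951703  2.76801705]
```

View pics/lid.png

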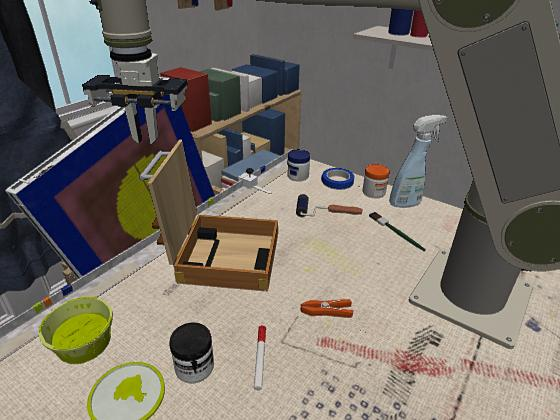

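The lid stands at about 94.5° (px 170,215) and the case is open, with its bay at the hinge end. The brayer is still on the table at (330,208) px. Moving above the brayer handle.

Call:
move_arm:
  plan:
    - [0, 0, 0, -0.3, -0.4, -0.1, 40]
    - [0, 0, 0, -0.57, -1, 0, 40]
    - [0, 0, 0, -0.57, -1, 0, 40]
    - [0, 0, 0, -0.57, -1, 0, 40]
    - [0, 0, 0, -0.57, -1, 0, 40]
    - [0, 0, 0, -0.57, -1, 0, 40]
    - [0, 0, 0, -0.57, -1, 0, 40]
    - [0, 0, 0, -0.57, -1, 0, 40]
    - [0, 0, 0, -0.57, -1, 0, 40]
    - [0, 0, 0, -0.57, -1, 0, 40]

```text
t: 22.65
tool_pos: [0.5289, 0.0812, 0.32]
orientation: [1.568, 2.721, 0.001]
force: [0.0, -0.3, -0.0]
opening: 0.0397
gripper_force: 0.0
```

Call:
move_arm:
  plan:
    - [0, 0, 0, -0.57, -1, 0, 60]
    - [0, 0, 0, -0.57, -1, 0, 60]
    - [0, 0, 0, -0.57, -1, 0, 60]
    - [0, 0, 0, -0.57, -1, 0, 60]
    - [0, 0, 0, -0.57, -1, 0, 60]
    - [0, 0, 0, -0.57, -1, 0, 60]
    - [0, 0, 0, -0.57, -1, 0, 60]
    - [0, 0, 0.5, -0.2, -0.5, 0, 60]
    - [0, 0, 1, 0, 0, 0.3, 60]
    - [0, 0, 1, 0, 0, 0.3, 60]

```text
t: 23.65
tool_pos: [0.4199, -0.1028, 0.3049]
orientation: [1.919, 2.485, 0.002]
force: [-0.4, 0.3, -0.2]
opening: 0.0598
gripper_force: 0.0
```

Call:
move_arm:
  plan:
    - [0, 0, 1, 0, 0, 0.5, 60]
    - [0, 0, 1, 0, 0, 0.5, 60]
    - [0, 0, 1, 0, 0, 0.5, 60]
    - [0, 0, 1, 0, 0, 0.5, 60]
    - [0, 0, 1, 0, 0, 0.5, 60]
    - [0, 0, 1, 0, 0, 0.5, 60]
    - [0, 0, 1, 0, 0, 0.5, 60]
    - [0, 0, 1, 0, 0, 0.5, 60]
    - [0, 0, 1, 0, 0, 0.5, 60]
    - [0, 0, 1, 0, 0, 0, 60]

```text
t: 24.65
tool_pos: [0.419, -0.1018, 0.1901]
orientation: [-2.904, -1.194, 0.002]
force: [-0.0, 0.8, 0.4]
opening: 0.0599
gripper_force: 0.0
```

Call:
move_arm:
  plan:
    - [0, 0, 1, 0, 0, 0, 60]
    - [0, 0, 1, 0, 0, 0, 60]
    - [0, 0, 0.5, 0, 0, 0, 60]
    - [0, 0, 0, 0, 0, 0, 60]
    - [0, 0, 0, 0, 0, 0, 60]
    - [0, 0, 0, 0, 0, 0, 60]
    - [0, 0, 0, 0, 0, 0, 60]
    - [0, 0, 0, 0, 0, 0, 60]
    - [0, 0, 0, 0, 0, 0, 60]
    - [0, 0, 0, 0, 0, 0, 60]

```text
t: 25.65
tool_pos: [0.4197, -0.1026, 0.1916]
orientation: [3.034, 0.816, -0.0]
force: [-0.7, 0.6, 0.2]
opening: 0.0598
gripper_force: 0.0
```

```bash
python3 - <<'E'
from h import *
p,R=pose(); print(p,R.round(3))
for n in('wrist','top'):
    f,W=cam(n,'b_%s.png'%n); np.save('b_%s.npy'%n,W)
    m=(abs(W[...,0]-.45)<.12)&(abs(W[...,1]+.09)<.1)&(W[...,2]>.008)&(W[...,2]<.05)
    if m.sum()>20: print(n,m.sum(),cv2.minAreaRect(W[m][:,:2].astype(np.float32)*1000))
    try:
        P,st=woodpts(f,W); print(st,cv2.minAreaRect(P[:,:2].astype(np.float32)*1000),P[:,2].max())
    except Exception as e: print(e)
E
```

```text
[ 0.41967862 -0.10258425  0.19164702] [[ 0.865  0.501 -0.   ]
 [ 0.501 -0.865 -0.   ]
 [-0.     0.    -1.   ]]
wrist 5374 ((427.34967041015625, -78.2647476196289), (192.65199279785156, 92.22723388671875), 16.532974243164062)
[ 263  176   23   90 1682] ((389.60797119140625, -119.2520751953125), (97.46774291992188, 22.68317985534668), 30.373323440551758) 0.024637554926979437
top 425 ((474.573486328125, -59.733489990234375), (102.9753189086914, 83.74199676513672), 2.1704776287078857)
[428 250  14   5  29] ((340.043701171875, -262.5557861328125), (32.287899017333984, 5.893874168395996), 71.19021606445312) 0.08682096761155939
```

View pics/b_wrist.png

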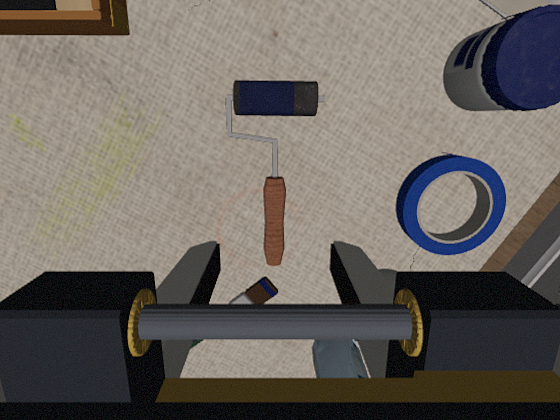

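The handle is at (273,220) px, aligned with the tool, and the roller is at (276,98). The jar and tape are clear. Descending on the front end of the handle.

Call:
move_arm:
  plan:
    - [0, 0, 0, 0.06, -0.03, 0.4, 60]
    - [0, 0, 0, 0, 0, 1, 60]
    - [0, 0, 0, 0, 0, 1, 60]
    - [0, 0, 0, 0, 0, 1, 60]
    - [0, 0, 0, 0, 0, 1, 60]
    - [0, 0, 0, 0, 0, 1, 60]
    - [0, 0, 0, 0, 0, 0.8, 60]
    - [0, 0, 0, 0, 0, 0.5, 60]
    - [0, 0, 0, 0, 0, 0.3, 60]
    - [0, 0, 0, 0, 0, 0.12, 60]

```text
t: 26.75
tool_pos: [0.4204, -0.101, 0.0131]
orientation: [-3.033, -0.815, 0.001]
force: [-0.5, -0.6, -0.3]
opening: 0.06
gripper_force: 0.0
```

Call:
move_arm:
  plan:
    - [0, 0, 0, 0, 0, 0, 40]
    - [0, 0, 0, 0, 0, 0, 30]
    - [0, 0, 0, 0, 0, 0, 10]
    - [0, 0, 0, 0, 0, 0, 5]
    - [0, 0, 0, 0, 0, 0, 5]
    - [0, 0, 0, 0, 0, 0, 5]
    - [0, 0, 0, 0, 0, 0, 5]
    - [0, 0, 0, 0, 0, 0, 5]
    - [0, 0, 0, 0, 0, 0, 5]
    - [0, 0, 0, 0, 0, 0, 5]
  force: 58

```text
t: 27.75
tool_pos: [0.4209, -0.1013, 0.0139]
orientation: [3.034, 0.815, 0.001]
force: [-1.0, 0.6, 4.4]
opening: 0.0217
gripper_force: 58.0
```

Call:
move_arm:
  plan:
    - [0, 0, 0, 0, 0, -0.1, 5]
    - [0, 0, 0, 0, 0, -0.2, 5]
    - [0, 0, 0, 0, 0, -0.3, 5]
    - [0, 0, 0, 0, 0, -0.4, 5]
    - [0, 0, 0, 0, 0, -0.5, 5]
    - [0, 0, 0, 0, 0, -0.6, 5]
    - [0, 0, 0, 0, 0, -0.6, 5]
    - [0, 0, 0, 0, 0, -0.6, 5]
    - [0, 0, 0, 0, 0, -0.4, 5]
    - [0, 0, 0, 0, 0, -0.2, 5]

```text
t: 28.75
tool_pos: [0.4214, -0.1015, 0.1129]
orientation: [3.032, 0.815, 0.003]
force: [-1.1, 0.6, -2.3]
opening: 0.0216
gripper_force: 58.0
```

```bash
cat > hold.py <<'E'
from h import *
import sys
p,R=pose(); s=read_state(); print(p,s['force'].round(1),s['opening'])
f,W=cam('wrist',sys.argv[1]); q=(W-p)@R
hsv=cv2.cvtColor(f,cv2.COLOR_RGB2HSV)
m=(q[...,0]>.05)&(q[...,0]<.13)&(abs(q[...,1])<.07)&(q[...,2]<.05)&(q[...,2]>-.05)&(W[...,2]>p[2]-.05)&(f.max(-1)<110)
n,l,st,c=cv2.connectedComponentsWithStats(m.astype(np.uint8)); i=1+st[1:,4].argmax(); Q=q[l==i]
print(st[i],'roller tool-frame rect mm',cv2.minAreaRect(Q[:,:2].astype(np.float32)*1000),'top z(down+)',np.percentile(Q[:,2],[2,10,50])*1000)
E
python3 hold.py w5.png
```

```text
[ 0.42139405 -0.10145185  0.11290459] [-1.1  0.6 -2.3] 0.021597908919829066
[  181    42   199   112 14290] roller tool-frame rect mm ((87.10281372070312, -1.1438674926757812), (92.7470932006836, 44.59392547607422), 79.11812591552734) top z(down+) [-13.4060657  -12.688912   -10.74125285]
```

View pics/w5.png

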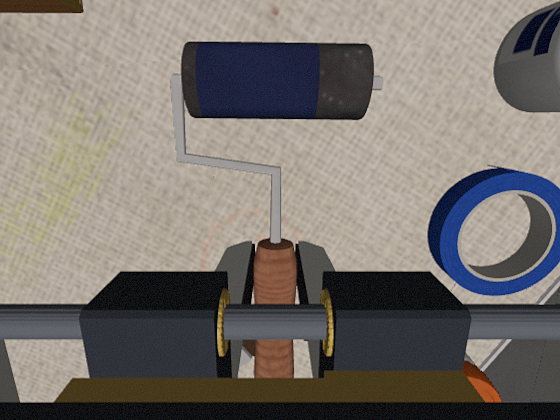

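Call:
move_arm:
  plan:
    - [0, 0, 0, 0, 0, -0.4, 5]
    - [0, 0, 0, 0, 0, -0.8, 5]
    - [0, 0, 0, 0.1, -0.1, -0.8, 5]
    - [0, 0, 0, 0.3, -0.3, -0.6, 5]
    - [0, 0, 0, 0.5, -0.5, -0.4, 5]
    - [0, 0, 0, 0.7, -0.7, 0, 5]
    - [0, 0, 0, 0.8, -0.8, 0, 5]
    - [0, 0, 0, 0.8, -0.8, 0, 5]
    - [0, 0, 0, 0.8, -0.8, 0, 5]
    - [0, 0, 0, 0.8, -0.8, 0, 5]

```text
t: 29.8
tool_pos: [0.4641, 0.0647, 0.186]
orientation: [-3.033, -0.816, 0.001]
force: [1.1, 0.5, -2.5]
opening: 0.0218
gripper_force: 58.0
```

Call:
move_arm:
  plan:
    - [0, 0, 0, 0.8, -0.8, 0, 5]
    - [0, 0, 0, 0.8, -0.8, 0, 5]
    - [0, 0, 0, 0.8, -0.8, 0, 5]
    - [0, 0, 0, 0.7, -0.7, 0, 5]
    - [0, 0, 0, 0.6, -0.6, 0, 5]
    - [0, 0, 0, 0.5, -0.5, 0, 5]
    - [0, 0, 0, 0.3, -0.3, 0, 5]
    - [0, 0, 0, 0.16, -0.14, 0, 5]
    - [0, 0, 0, 0, 0, 0, 5]
    - [0, 0, 0, 0, 0, 0, 5]

```text
t: 30.8
tool_pos: [0.5068, 0.221, 0.1861]
orientation: [3.034, 0.815, -0.001]
force: [-0.6, 0.7, -3.2]
opening: 0.0219
gripper_force: 58.0
```

```bash
python3 hold.py w6.png; python3 - <<'E'
from h import *
p,R=pose(); print(R.round(3)); f,W=cam('wrist'); q=(W-p)@R
np.save('w6.npy',W)
for u in (200,230,260,300,330,355): print(u,(np.nanmin(q[40:120,u,2])*1000).round(1),end=' ')
C=np.array([.5187,.2334]); print('case-frame tcp',(p[:2]-C)@np.array([[.866,-.5],[.5,.866]]))
print(deltas([.5096,.2281,.19]))
E
```

```text
[0.50680362 0.22102443 0.186061  ] [-0.6  0.7 -3.2] 0.02187646062602661
[  181    41   193    79 14318] roller tool-frame rect mm ((88.02172088623047, 0.6189117431640625), (31.749773025512695, 84.97959899902344), 1.0991886854171753) top z(down+) [-13.24894521 -12.52783883 -10.56107984]
[[ 0.866  0.501 -0.   ]
 [ 0.501 -0.866 -0.   ]
 [-0.     0.    -1.   ]]
200 -14.5 230 -14.1 260 -12.9 300 -13.3 330 -13.5 355 -13.9 case-frame tcp [-0.01650845 -0.00491123]
[ 0.24 -0.2  -0.15]
```

View pics/w6.png

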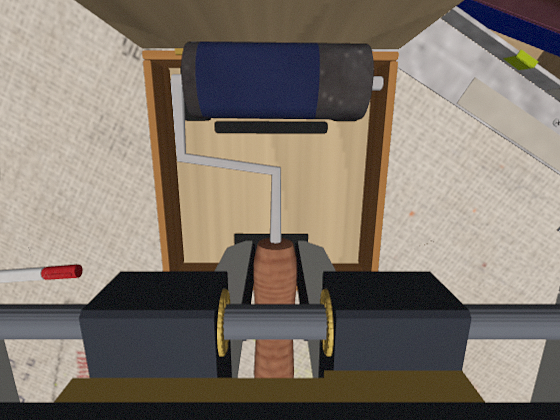

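The roller is held level over the open bay, with the sill at (270,127) px and the side walls at x≈155 and x≈385 px. Checking the case position against this view before lowering.

```bash
python3 - <<'E'
from h import *
W=np.load('w6.npy'); C=np.array([.5187,.2334]); q=(W[...,:2]-C)@np.array([[.866,-.5],[.5,.866]])*1000
z=W[...,2]
for v in (140,190,240):
    m=(z[v]>.050)&(z[v]<.062); y=q[v,m,1]; print(v,'rim y',y[y>0].min().round(1),y[y>0].max().round(1),y[y<0].min().round(1),y[y<0].max().round(1))
m=(z[120:140,220:325]>.011)&(z[120:140,220:325]<.022); s=q[120:140,220:325][m]; print('sill x',np.percentile(s[:,0],[2,98]),'y',s[:,1].min(),s[:,1].max())
s=q[230:245,230:312]; zz=z[230:245,230:312]; print('pad z',np.nanmedian(zz))
E
```

```text
140 rim y 95.2 101.7 -102.3 -96.1
190 rim y 95.4 101.4 -102.8 -96.5
240 rim y 96.1 101.4 -102.3 -96.1
sill x [41.55181557 51.92500245] y -52.32467969650484 48.095306482295165
pad z 0.00873403054056925
```

Call:
move_arm:
  plan:
    - [0, 0, 0, 0.13, -0.1, 0, 5]
    - [0, 0, 0, 0.13, -0.1, 0.3, 5]
    - [0, 0, 0, 0, 0, 0.7, 5]
    - [0, 0, 0, 0, 0, 0.9, 5]
    - [0, 0, 0, 0, 0, 0.9, 5]
    - [0, 0, 0, 0, 0, 0.8, 5]
    - [0, 0, 0, 0, 0, 0.6, 5]
    - [0, 0, 0, 0, 0, 0.4, 5]
    - [0, 0, 0, 0, 0, 0.2, 5]
    - [0, 0, 0, 0, 0, 0, 5]

```text
t: 31.9
tool_pos: [0.5098, 0.2292, 0.0657]
orientation: [3.034, 0.816, -0.001]
force: [0.4, -0.1, -3.1]
opening: 0.0216
gripper_force: 58.0
```

```bash
python3 hold.py w7.png; python3 - <<'E'
from h import *
p,R=pose(); C=np.array([.5187,.2334]); print((p[:2]-C)@np.array([[.866,-.5],[.5,.866]]),p[2])
E
```

```text
[0.5098379  0.22916854 0.06574202] [ 0.4 -0.1 -3.1] 0.021617287532586772
[  125    32   303   105 22098] roller tool-frame rect mm ((86.72856140136719, -0.021392822265625), (48.517120361328125, 140.12698364257812), 0.2751656174659729) top z(down+) [-12.95767433 -12.14905879  -7.44274485]
[-0.00928014  0.00066584] 0.0665337823407474
```

Well aligned, within about 1 mm. Lowering to the floor.

Call:
move_arm:
  plan:
    - [0, 0, 0, 0, 0, 0.2, 5]
    - [0, 0, 0, 0, 0, 0.4, 5]
    - [0, 0, 0, 0, 0, 0.3, 5]
    - [0, 0, 0, 0, 0, 0.2, 5]
    - [0, 0, 0, 0, 0, 0.15, 5]
    - [0, 0, 0, 0, 0, 0.1, 5]
    - [0, 0, 0, 0, 0, 0.1, 5]
    - [0, 0, 0, 0, 0, 0.08, 5]
    - [0, 0, 0, 0, 0, 0.05, 5]
    - [0, 0, 0, 0, 0, 0, 5]

```text
t: 32.95
tool_pos: [0.51, 0.2292, 0.0266]
orientation: [-3.034, -0.816, 0.0]
force: [-0.2, -0.2, -2.4]
opening: 0.0218
gripper_force: 58.0
```

Call:
move_arm:
  plan:
    - [0, 0, 0, 0, 0, 0.04, 5]
    - [0, 0, 0, 0, 0, 0.04, 5]
    - [0, 0, 0, 0, 0, 0, 5]
    - [0, 0, 0, 0, 0, 0, 5]
    - [0, 0, 0, 0, 0, 0, 5]
    - [0, 0, 0, 0, 0, 0, 5]
    - [0, 0, 0, 0, 0, 0, 5]
    - [0, 0, 0, 0, 0, 0, 5]
    - [0, 0, 0, 0, 0, 0, 5]
    - [0, 0, 0, 0, 0, 0, 5]

```text
t: 33.95
tool_pos: [0.51, 0.2292, 0.0246]
orientation: [-3.034, -0.816, 0.0]
force: [0.2, 0.4, -2.6]
opening: 0.0221
gripper_force: 58.0
```

Call:
move_arm:
  plan:
    - [0, 0, 0, 0, 0, 0.04, 5]
    - [0, 0, 0, 0, 0, 0.04, 5]
    - [0, 0, 0, 0, 0, 0.04, 5]
    - [0, 0, 0, 0, 0, 0.04, 5]
    - [0, 0, 0, 0, 0, 0, 5]
    - [0, 0, 0, 0, 0, 0, 5]
    - [0, 0, 0, 0, 0, 0, 5]
    - [0, 0, 0, 0, 0, 0, 5]
    - [0, 0, 0, 0, 0, 0, 5]
    - [0, 0, 0, 0, 0, 0, 5]

```text
t: 34.95
tool_pos: [0.5101, 0.2293, 0.0222]
orientation: [3.034, 0.816, -0.0]
force: [-8.2, -3.9, 13.9]
opening: 0.022
gripper_force: 58.0
```

Contact with the floor. Releasing, then rising once I've checked.

Call:
move_arm:
  plan:
    - [0, 0, 0, 0, 0, 0, 22]
    - [0, 0, 0, 0, 0, 0, 26]
    - [0, 0, 0, 0, 0, 0, 34]
    - [0, 0, 0, 0, 0, 0, 44]
    - [0, 0, 0, 0, 0, 0, 50]
    - [0, 0, 0, 0, 0, 0, 50]
    - [0, 0, 0, 0, 0, 0, 50]
    - [0, 0, 0, 0, 0, -0.3, 50]
    - [0, 0, 0, 0, 0, -0.6, 50]
    - [0, 0, 0, 0, 0, -0.8, 50]

```text
t: 35.95
tool_pos: [0.5095, 0.229, 0.0638]
orientation: [3.034, 0.816, -0.002]
force: [0.4, 0.5, -0.3]
opening: 0.05
gripper_force: 0.0
```

Call:
move_arm:
  plan:
    - [0, 0, 0, 0, 0, -1, 50]
    - [0, 0, 0, 0, 0, -1, 50]
    - [0, 0, 0, 0, 0, -1, 50]
    - [0, 0, 0, 0, 0, -1, 50]
    - [0, 0, 0, 0, 0, -1, 50]
    - [0, 0, 0, -0.3, 0, -1, 50]
    - [0, 0, 0, -0.5, 0, -0.6, 50]
    - [0, 0, 0, -0.5, 0, 0, 50]
    - [0, 0, 0, -0.2, 0, 0, 50]
    - [0, 0, 0, 0, 0, 0, 50]

```text
t: 36.95
tool_pos: [0.4773, 0.2103, 0.229]
orientation: [-3.034, -0.815, -0.002]
force: [0.2, 0.5, 0.0]
opening: 0.05
gripper_force: 0.0
```

```bash
python3 lid.py; python3 - <<'E'
from h import *
f,W=cam('wrist','w8.png'); C=np.array([.5187,.2334]); q=(W[...,:2]-C)@np.array([[.866,-.5],[.5,.866]])*1000; z=W[...,2]*1000
m=(q[...,0]>52)&(q[...,0]<100)&(abs(q[...,1])<45)&(z>28)&(z<45)
print('roller x',np.percentile(q[m][:,0],[1,99]),'top z',np.percentile(z[m],[50,98]),m.sum())
m=(q[...,0]>50)&(q[...,0]<100)&(z>28)&(z<45)&(abs(q[...,1])<60); print('y',np.percentile(q[m][:,1],[1,99]))
m=(abs(q[...,0]+46)<20)&(abs(q[...,1])<14)&(z<60); print('handle top z',np.percentile(z[m],[50,95]) if m.any() else None, q[m][z[m]>20].mean(0))
print(pose()[0],read_state()['force'])
E
```

```text
lid deg 94.5409399077606 [7.94207094e-02 7.87134734e-05] 2240 2128
roller x [64.70565035 92.24450016] top z [34.80286055 37.56485867] 2418
y [-59.62566123  59.57954188]
handle top z [28.21717113 31.19383291] [-45.84168893   1.37022315]
[0.47758784 0.21043102 0.22818813] [ 0.13520037 -0.07486998 -0.66570126]
```

View pics/w8.png

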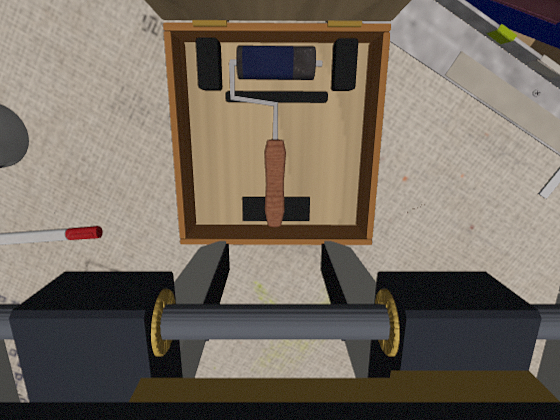

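The roller lies in the bay at (276,62) px, between the cheeks and behind the sill. The handle rests on the front pad at (275,205) and the gripper is clear. All measurements are within tolerance, so I'm handing in.

```bash
python3 -c "
from plant import close_job
print(close_job())"
```

```text
the job is handed in; nothing more can be done
None
```

I handed the job in at about 37 s: by the camera, the ink roller lies in its bay with the handle to the front, and the lid stands open at its stop (about 94.5°); the hand-in returned no verdict.

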